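# Key the revolving display tray on to its D-shaped spindle

## Task

The round display tray is only perched, a little lopsided, on the spindle of its revolving stand. Without lifting it off, push it round by its dividers until the flat in its hub matches the flat of the spindle hidden underneath and it drops, then see that it is fully home, level and left still. Work gently: stop turning as soon as it catches (never load the tray with more than about 40 N), and leave the other goods on the counter where they are.

Things in the scene. Friction and masses are not known exactly. Their poses are not given: they have to be found in the camera images.
- tray_mid (a point): Round steel tray, 198 mm over its rim, 0.45 to 0.7 kg; rim 16 mm above the floor. Point: on its axis at the floor's top face; z up, x along one divider. Perched it is 42 to 44 mm above point stand_top, leaning up to 6 degrees, and turns easily either way without end (under 2 N at 62 mm radius). Home it is 28 mm above stand_top (16 mm lower), level, and turns no more but for 0.15 rad of play.
- divider (a point): Centre of the tray's divider that lies along its x. Three upright radial dividers stand at 0, 120 and 240 degrees, each 6 mm thick, from 18 to 88 mm off the axis, their tops 40 mm above the tray's floor (this point is 53 mm off the axis, 20 mm above the floor). The spaces between them are empty.
- boss_top (a point): Centre of the top of the closed brass boss in the middle of the tray: 38 mm across, top 56 mm above the tray's floor. Inside is a blind round bore that turns on the spindle's round pilot with about 1 mm play.
- hub (a point): Centre of the underside of the hub below the tray, 28 mm below tray_mid, same axes as tray_mid. The hub has a D-shaped bore whose flat lies on the tray's +x side. When home, the hub's underside rests on the floor of the stand's recess.
- stand_top (a point): Centre of the floor of the stand's recess, on the spindle's axis, z up. The spindle, hidden by tray and collar, is a 44 mm D section with one flat, 16 mm tall, below a 20 mm round pilot. Its flat points 1.0 to 5.28 rad counter-clockwise from the tray's x at the start: not known, to be found by turning. Within about 0.08 rad of matching, the tray drops by its own weight.
- drum (a point): Stand: grey drum fixed to the counter, 170 mm over its foot, recess floor 50 mm up, collar round it to 66 mm; point on its axis 25 mm up. Its yaw tells nothing of the spindle. A rubber coupling holds the spindle: once the tray has caught, it yields 0.12 rad per N m (15 N at 65 mm radius moves it 8 mm), hard stop at 0.35 rad; pushing on soon exceeds the allowed force.
- tin_mid (a point): Bystander: red plastic jar, 72 mm across, 85 mm tall, upright; point at its centre. Not to be moved.
- block_mid (a point): Bystander: white block 90 x 70 x 50 mm lying flat; point at its centre. Not to be moved.
- bell_mid (a point): Bystander: brass hand bell, 90 mm across, 105 mm tall, upright; point on its axis 50 mm up. Not to be moved.
- bowl_mid (a point): Bystander: steel bowl, 120 mm across, 50 mm tall; point on its axis half-way up. Not to be moved.
Mind the look-alikes: they are no part of the job. Leave any pink look-alike of the part that bears stand_top alone.

How it is judged:
At the end, for the whole second after the job is handed in: The tray is home on the spindle: its floor at most 30.5 mm above the recess floor of the stand (28 mm when fully home), within 5 mm of the axis, level within 0.02 rad, and at rest (z of tray_mid in the frame of stand_top below 0.0305 m and horizontal distance between tray_mid and stand_top below 0.005 m and angle between tray_mid's own z axis and vertical below 0.02 rad and linear speed of tray below 0.01 m/s and angular speed of tray below 0.05 rad/s); the robot touches nothing.
It fails at once if the tray was lifted: its floor came more than 60 mm above the recess floor of the stand (44 mm when perched) (z of tray_mid in the frame of stand_top above 0.06 m).
It fails at once if the tray was forced: more than 40 N between robot and tray (contact force between any of the arm, the fingers and tray above 40 N).
It fails at once if a bystander was moved by more than 20 mm (distance of any of tin_mid, block_mid, bell_mid, bowl_mid from where it was at the start of the episode above 0.02 m).
It also fails if it takes over 64 s, if anything falls off the work surface, if the arm or the gripper's body presses on something with over 40 N, if the wrist force passes 120 N, or if a joint passes its speed limit or range.

## Robot

A 6-joint arm with a two-finger parallel gripper is mounted at the origin on the work surface. World frame = base frame: x ahead of the robot, y to its left, z up, the work surface at z = 0. Lengths are in m, angles in rad, forces in N, time in s.
With the tool pointing down it reaches from about 0.25 to 0.775 m from the base axis. Payload 8.9 kg.
Tool frame: the origin (TCP) lies between the finger pads; the fingertips stand 25 mm ahead of it and the grasp point (between the pads) lies 6 mm ahead of it; z points along the fingers, x is the direction in which the jaws open and shut, and the axes are right-handed (so a half turn about z gives the same grasp; the last joint's range is limited). The gripper opens to 85 mm and grips with 20 to 120 N. Pads are 22 mm wide; open, the fingers measure 114 mm over their backs; the gripper's body (76 mm by 85 mm) begins 54 mm behind the grasp point. The pads swing forward as they close: fully open they stand 13 mm farther back than shut.
Start: joints at [1.107, 0.291, -0.153, 1.127, 0, 1.431], TCP at [0.168, 0.498, 0.222] pointing down, gripper open.
Joint ranges: [-2.52, 2.52], [-0.91, 1.74], [-1.3, 1.37], [-1.96, 2.02], [-1.52, 1.47], [-3.14, 3.14]. Speed limits (rad/s): [2.22, 2.22, 2.79, 3.14, 3.14, 3.14].

## Interface

Orientations are given as a unit quaternion [x, y, z, w].
In Python, from plant import sensors, vision, ticket gives the robot as it stands. The module is installed in compiled form; this text tells all that it offers.
- The arm moves only by the tool apply_moves, never from a script. Its argument "motion" is a list of rows, each an object of numbers: "fingers": the finger opening in m, from 0 to 0.0854; "dx", "dy", "dz": the shift along the tool's x, y, z in m; "yaw": the turn about the tool's z in degrees. In form: [{"fingers": .., "dx": .., "dy": .., "dz": .., "yaw": ..}, ...]. A call has 1 to 5 rows; each row is the pose to reach, as a shift and turn from the pose commanded when the call began, along the tool's axes at that moment; what a row does not reach only later rows make up. A row lasts 1/12 s, in which the tool goes at most 41.7 mm and 7.16 degrees, less where a joint would pass 70% of its speed; a pose out of reach is approached as far as the arm can. A call with a gripper value outside its range is refused whole. The fingers move at their own pace and stop on an object; "force" is the grip in N (left out, the last holds). Time passes only in rows, so rows that repeat a pose let the fingers close. It gives the time, the measured TCP pose, the force and the opening at its end, in the units of the state.
- sensors.read_state(): the state, without advancing time (a new reading comes with each control period).
- vision.grab_frame(name): name is "side" or "top"; returns a dict with "color" (400x640x3 uint8, blue, green, red), "depth" (400x640 float32, m along the optical axis (not along the pixel's ray), 0 where there is no reading), "camera_matrix" (3x3 intrinsics, pixels), "camera_from_world" (4x4, takes a point from world to camera coordinates). Camera axes: x right, y down, z forward; pixel columns grow to the right and rows downward; lengths in m; the calibration is good to about 2 mm. A picture is of the moment at which its call begins.
- ticket.hand_in(): hands the job in, once; it reports no verdict.
The state is a dict: "t": time; "joint_positions": joint angles; "joint_velocities": joint speeds; "joint_efforts": joint torques, N m; "eef_pos": TCP position; "ee_rot": TCP orientation; "contact_force": force on the tool from outside, world axes, zero at the start; "moment": the same for the moment, N m; "width": opening from 0.0 (shut) to 1.0 (fully open).
Only numpy, scipy, OpenCV 4.12 (cv2) and the standard library are available. Lean on these libraries where they do the work, as an engineer would, in place of code of your own. Each camera call takes 0.05 s, during which the arm holds its last target.

## Working session

There is one attempt and no reset: what is moved stays moved. The work goes in short steps, Python scripts to look and compute and a tool call to move; the robot and the scene stay as the last step left them, time stands still between calls to the robot, and variables do not carry over. Pictures are saved under pics/ and viewed, and the job is handed in when it is done.

Besides the shell and the picture viewer there is one more tool, called as name(argument=value, ...) on one line, values as JSON. apply_moves: Moves the arm, as the interface text tells. Its arguments: {"type":"object","properties":{"motion":{"type":"array"},"force":{"type":"number"}},"required":["motion"]}

```bash
mkdir -p pics
cat > h.py <<'E'
import numpy as np,cv2
from plant import sensors,vision,ticket
def grab(n,tag):
    f=vision.grab_frame(n); cv2.imwrite(f'pics/{tag}.png',f['color']); np.savez(f'{tag}.npz',**f); return f
def cloud(f):
    d=f['depth'];K=f['camera_matrix'];T=np.linalg.inv(f['camera_from_world'])
    v,u=np.mgrid[:d.shape[0],:d.shape[1]]
    P=np.stack([(u-K[0,2])/K[0,0]*d,(v-K[1,2])/K[1,1]*d,d],-1)
    W=P@T[:3,:3].T+T[:3,3]; W[d==0]=np.nan
    return W
E
python3 - <<'E'
from h import *
for n in('top','side'):
    f=grab(n,n+'0')
    print(f['camera_from_world'].round(3).tolist())
s=sensors.read_state()
for k in s: print(k,np.round(s[k],3))
E
```

```text
[[-0.002, -1.0, -0.002, -0.013], [-0.995, 0.002, -0.097, 0.593], [0.097, 0.001, -0.995, 1.178], [0.0, 0.0, 0.0, 1.0]]
[[0.998, -0.066, -0.003, -0.613], [-0.036, -0.513, -0.858, 0.105], [0.055, 0.856, -0.514, 1.126], [0.0, 0.0, 0.0, 1.0]]
t 0.1
joint_positions [ 1.107  0.291 -0.154  1.127  0.     1.432]
joint_velocities [-0.    -0.001  0.003  0.001  0.001  0.   ]
joint_efforts [ 2.0000e-03 -5.3798e+01  3.3192e+01  9.0000e-03 -0.0000e+00 -0.0000e+00]
eef_pos [0.167 0.497 0.221]
ee_rot [ 0.812  0.583 -0.     0.   ]
contact_force [-0.159 -0.251  1.083]
moment [ 0.025 -0.021  0.024]
width 1.001
```

View pics/top0.png

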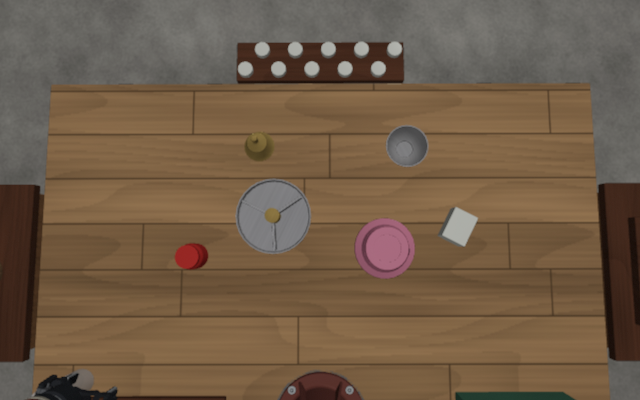

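View pics/side0.png

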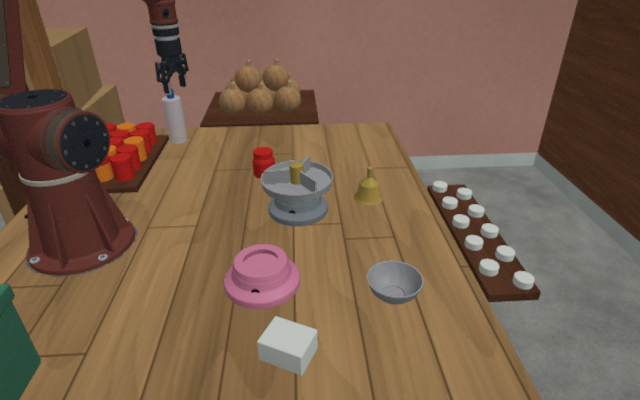

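The tray (grey disc with a brass boss) is at top (273,216) and side (296,180), on the grey drum. The pink drum at top (385,248) is the look-alike and stays untouched. Next I'll measure the tray.

```bash
cat > meas.py <<'E'
from h import *
def meas(f,tag=None,verbose=True):
    W=cloud(f)
    if tag:
        cv2.imwrite(f'pics/{tag}.png',cv2.resize(f['color'][160:270,210:340],None,fx=5,fy=5,interpolation=cv2.INTER_CUBIC))
    return W
E
python3 - <<'E'
from meas import *
f=dict(np.load('top0.npz')); W=meas(f,'crop0')
for n,(u,v) in dict(boss=(273,214),tin=(190,256),bell=(258,140),bowl=(407,147),block=(460,226),pink=(385,248),floor1=(255,225),floor2=(290,225),floor3=(270,195)).items(): print(n,W[v,u].round(3))
R=W[160:270,210:340].reshape(-1,3);R=R[~np.isnan(R).any(1)]
b=R[(R[:,2]>.13)]; print('z>.13',len(b),b.mean(0),b.max(0))
print(np.histogram(R[:,2],bins=np.arange(0,.2,.006)))
E
```

```text
boss [0.551 0.117 0.146]
tin [0.444 0.344 0.084]
bell [0.761 0.17  0.069]
bowl [ 0.757 -0.254 -0.001]
block [ 0.524 -0.386  0.047]
pink [ 0.464 -0.178  0.05 ]
floor1 [0.526 0.172 0.09 ]
floor2 [0.526 0.079 0.091]
floor3 [0.606 0.132 0.092]
z>.13 341 [0.54838655 0.12333067 0.14051702] [0.59615381 0.20180414 0.15425333]
(array([4069,   32,    0,    0,    0,    0,    0,    0,    0,    0,    0,
          0,    0,    1,  408, 2597,  509,  250,  244,   26,   16,   89,
        107,   20,  125,   32,    0,    0,    0,    0,    0,    0,    0]), array([0.   , 0.006, 0.012, 0.018, 0.024, 0.03 , 0.036, 0.042, 0.048,
       0.054, 0.06 , 0.066, 0.072, 0.078, 0.084, 0.09 , 0.096, 0.102,
       0.108, 0.114, 0.12 , 0.126, 0.132, 0.138, 0.144, 0.15 , 0.156,
       0.162, 0.168, 0.174, 0.18 , 0.186, 0.192, 0.198]))
```

View pics/crop0.png

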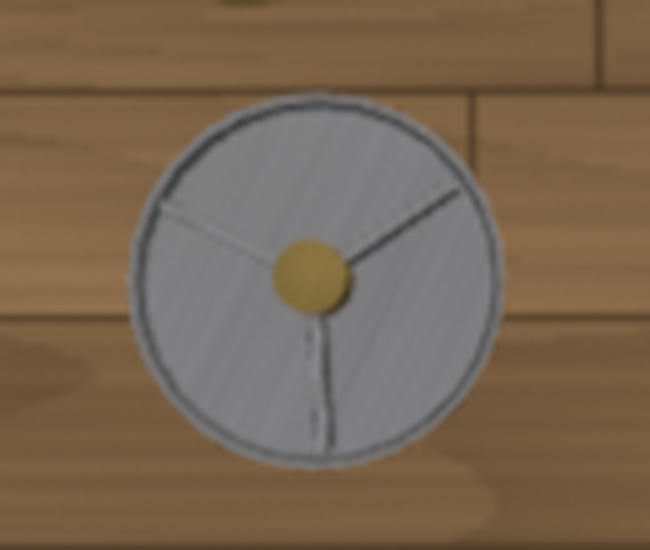

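Run:
```python
from meas import *
f=dict(np.load('top0.npz')); W=meas(f)
R=W[160:270,210:340].reshape(-1,3);R=R[~np.isnan(R).any(1)]
c=np.array([.55,.122])
for it in range(5):
    r=np.hypot(*(R[:,:2]-c).T)
    fl=R[(r>25e-3)&(r<.088)&(R[:,2]>.08)&(R[:,2]<.1)]
    A=np.c_[fl[:,0]-c[0],fl[:,1]-c[1],np.ones(len(fl))]; p,*_=np.linalg.lstsq(A,fl[:,2],rcond=None)
    # robust
    res=fl[:,2]-A@p; k=abs(res)<.004; p,*_=np.linalg.lstsq(A[k],fl[k,2],rcond=None)
    h=R[:,2]-((R[:,:2]-c)@p[:2]+p[2])
    allr=R[(R[:,2]>.08)&(h<.022)]
    hull=cv2.convexHull((allr[:,:2]*1000).astype(np.float32))[:,0]
    (cx,cy),rad=cv2.minEnclosingCircle((allr[:,:2]*1000).astype(np.float32)); c=np.array([cx,cy])/1000
print('c',c,rad,'plane',p,'lean deg',np.degrees(np.hypot(*p[:2])))
r=np.hypot(*(R[:,:2]-c).T)
h=R[:,2]-((R[:,:2]-c)@p[:2]+p[2])
d=R[(h>.028)&(h<.048)&(r>.03)&(r<.092)]
print(np.histogram(np.degrees(np.arctan2(d[:,1]-c[1],d[:,0]-c[0])),bins=np.arange(-180,181,10)))
b=R[(h>.05)&(r<.025)];print('boss',b.mean(0))
```

```text
c [0.54830353 0.12308105] 98.64414978027344 plane [0.01079701 0.02325553 0.09298061] lean deg 1.4690475196635981
(array([60,  0,  0,  0,  0,  0,  0,  0,  0,  0,  0,  5, 57,  0,  0,  0,  0,
        0,  0,  0,  0,  0,  0,  0, 51,  0,  0,  0,  0,  0,  0,  0,  0,  0,
        0,  0]), array([-180, -170, -160, -150, -140, -130, -120, -110, -100,  -90,  -80,
        -70,  -60,  -50,  -40,  -30,  -20,  -10,    0,   10,   20,   30,
         40,   50,   60,   70,   80,   90,  100,  110,  120,  130,  140,
        150,  160,  170,  180]))
boss [0.54775461 0.12188388 0.14758767]
```

apply_moves(motion=[{"fingers": 0, "dx": -0.015, "dy": 0.032, "dz": 0, "yaw": -4}, {"fingers": 0, "dx": -0.03, "dy": 0.065, "dz": 0, "yaw": -8}, {"fingers": 0, "dx": -0.045, "dy": 0.098, "dz": 0, "yaw": -12}, {"fingers": 0, "dx": -0.06, "dy": 0.131, "dz": 0, "yaw": -16}, {"fingers": 0, "dx": -0.075, "dy": 0.164, "dz": 0, "yaw": -18.6}], force=20)

```text
t: 0.52
eef_pos: [0.2997, 0.3727, 0.2217]
ee_rot: [0.706, 0.709, -0.0, 0.0]
contact_force: [0.3, 2.0, -0.5]
width: 0.3
```

```bash
cat > st.py <<'E'
from h import *
from scipy.spatial.transform import Rotation as R
s=sensors.read_state()
M=R.from_quat(s['ee_rot']).as_matrix()
print(round(s['t'],2),np.round(s['eef_pos'],4),np.round(s['contact_force'],2),np.round(s['joint_positions'],2),round(s['width'],3)); print(M.round(3).tolist())
E
python3 st.py
```

```text
0.52 [0.2997 0.3727 0.2217] [ 0.34  2.05 -0.49] [ 0.74  0.2  -0.27  1.1  -0.    0.74] 0.3
[[-0.004, 1.0, -0.0], [1.0, 0.004, -0.0], [-0.0, -0.0, -1.0]]
```

apply_moves(motion=[{"fingers": 0, "dx": -0.025, "dy": 0.027, "dz": 0, "yaw": 0}, {"fingers": 0, "dx": -0.05, "dy": 0.054, "dz": 0, "yaw": 0}, {"fingers": 0, "dx": -0.075, "dy": 0.081, "dz": 0, "yaw": 0}, {"fingers": 0, "dx": -0.1, "dy": 0.108, "dz": 0, "yaw": 0}, {"fingers": 0, "dx": -0.125, "dy": 0.135, "dz": 0, "yaw": 0}])

```text
t: 0.93
eef_pos: [0.4349, 0.2475, 0.2217]
ee_rot: [0.707, 0.707, -0.0, -0.0]
contact_force: [0.2, 0.5, 0.2]
width: 0.0
```

apply_moves(motion=[{"fingers": 0, "dx": -0.025, "dy": 0.027, "dz": 0, "yaw": 0}, {"fingers": 0, "dx": -0.05, "dy": 0.054, "dz": 0, "yaw": 0}, {"fingers": 0, "dx": -0.073, "dy": 0.077, "dz": 0, "yaw": 0}, {"fingers": 0, "dx": -0.073, "dy": 0.077, "dz": 0.01, "yaw": 0}, {"fingers": 0, "dx": -0.073, "dy": 0.077, "dz": 0.02, "yaw": 0}])

```text
t: 1.35
eef_pos: [0.512, 0.1748, 0.2012]
ee_rot: [0.708, 0.706, 0.0, 0.0]
contact_force: [-0.4, -0.1, -0.1]
width: 0.004
```

```bash
python3 - <<'E'
from h import *
f=grab('side','s1'); cv2.imwrite('pics/s1c.png',cv2.resize(f['color'][100:240,220:400],None,fx=4,fy=4))
f=grab('top','t1'); cv2.imwrite('pics/t1c.png',cv2.resize(f['color'][140:280,190:350],None,fx=4,fy=4))
E
python3 st.py
```

```text
1.45 [0.5091 0.1761 0.1998] [-0.09 -0.85  0.59] [ 0.2   0.33 -0.15  1.09  0.    0.2 ] -0.001
[[0.0, 1.0, -0.004], [1.0, -0.0, -0.001], [-0.001, -0.004, -1.0]]
```

View pics/s1c.png

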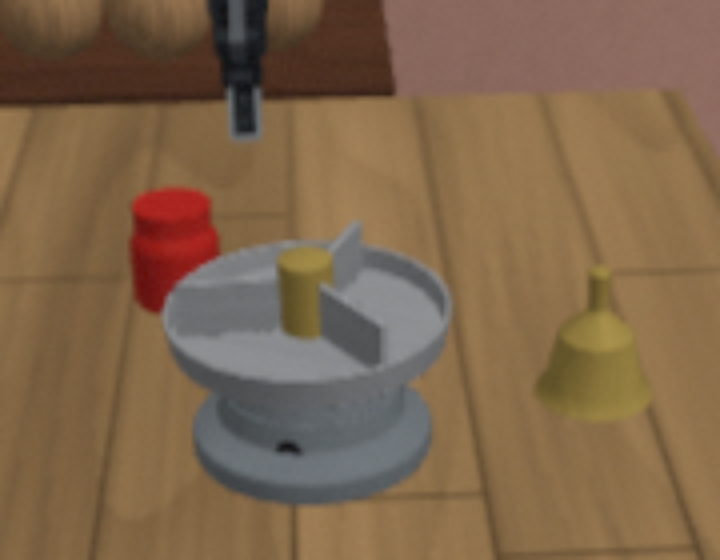

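View pics/t1c.png

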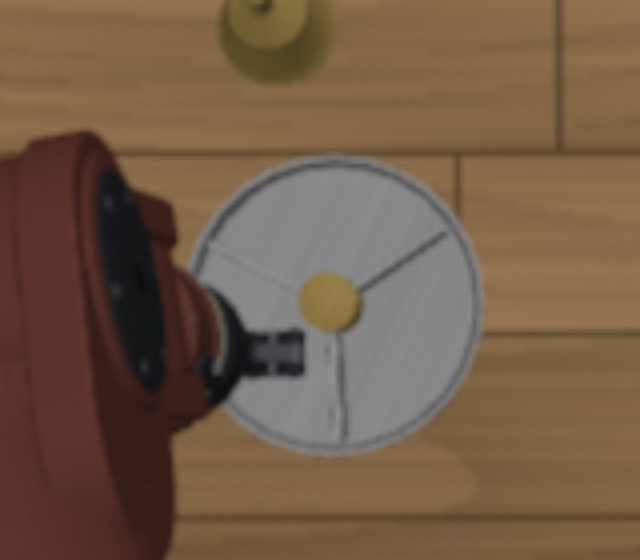

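Side crop: fingers clear above the tray, jar at (175,250). Top crop: the fingertips at (280,353) are in the space between the divider at (340,390) and the one at (250,268). I'm lowering there.

apply_moves(motion=[{"fingers": 0, "dx": 0, "dy": 0, "dz": 0.016, "yaw": 0}, {"fingers": 0, "dx": 0, "dy": 0, "dz": 0.032, "yaw": 0}, {"fingers": 0, "dx": 0, "dy": 0, "dz": 0.048, "yaw": 0}, {"fingers": 0, "dx": 0, "dy": 0, "dz": 0.06, "yaw": 0}, {"fingers": 0, "dx": 0, "dy": 0, "dz": 0.068, "yaw": 0}])

```text
t: 1.87
eef_pos: [0.5093, 0.1771, 0.1328]
ee_rot: [0.706, 0.708, -0.001, -0.001]
contact_force: [-0.6, -0.6, -0.1]
width: 0.001
```

```bash
cat > arc.py <<'E'
import sys,numpy as np
# arc a0 step(deg) : cumulative dx(=world y), dy(=world x) for angles
a0=float(sys.argv[1]);st=float(sys.argv[2]);n=int(sys.argv[3])
c=np.array([.5483,.123]);r=.062
p=lambda a:c+r*np.array([np.cos(np.radians(a)),np.sin(np.radians(a))])
for j in range(n):
    b=a0+j*5*st
    print(b,p(b).round(4),[tuple(((p(b+k*st)-p(b))[::-1]*1000).round(1)) for k in range(1,6)])
E
python3 st.py; python3 arc.py 125 3 24
```

```text
1.87 [0.5093 0.1771 0.1328] [-0.57 -0.6  -0.13] [ 0.2   0.39 -0.26  0.93  0.    0.2 ] 0.001
[[-0.002, 1.0, -0.002], [1.0, 0.002, -0.0], [-0.0, -0.002, -1.0]]
125.0 [0.5127 0.1738] [(np.float64(-1.9), np.float64(-2.6)), (np.float64(-4.0), np.float64(-5.1)), (np.float64(-6.2), np.float64(-7.5)), (np.float64(-8.5), np.float64(-9.8)), (np.float64(-10.9), np.float64(-11.9))]
140.0 [0.5008 0.1629] [(np.float64(-2.5), np.float64(-2.0)), (np.float64(-5.2), np.float64(-3.9)), (np.float64(-7.9), np.float64(-5.6)), (np.float64(-10.7), np.float64(-7.2)), (np.float64(-13.7), np.float64(-8.7))]
155.0 [0.4921 0.1492] [(np.float64(-3.0), np.float64(-1.3)), (np.float64(-6.0), np.float64(-2.4)), (np.float64(-9.1), np.float64(-3.4)), (np.float64(-12.3), np.float64(-4.2)), (np.float64(-15.4), np.float64(-4.9))]
170.0 [0.4872 0.1338] [(np.float64(-3.2), np.float64(-0.5)), (np.float64(-6.4), np.float64(-0.8)), (np.float64(-9.7), np.float64(-0.9)), (np.float64(-12.9), np.float64(-0.9)), (np.float64(-16.2), np.float64(-0.7))]
185.0 [0.4865 0.1176] [(np.float64(-3.2), np.float64(0.4)), (np.float64(-6.4), np.
[... 3397 characters left out ...]
), np.float64(-12.3)), (np.float64(4.9), np.float64(-15.4))]
440.0 [0.5591 0.1841] [(np.float64(0.5), np.float64(-3.2)), (np.float64(0.8), np.float64(-6.4)), (np.float64(0.9), np.float64(-9.7)), (np.float64(0.9), np.float64(-12.9)), (np.float64(0.7), np.float64(-16.2))]
455.0 [0.5429 0.1848] [(np.float64(-0.4), np.float64(-3.2)), (np.float64(-0.9), np.float64(-6.4)), (np.float64(-1.6), np.float64(-9.6)), (np.float64(-2.5), np.float64(-12.7)), (np.float64(-3.5), np.float64(-15.8))]
470.0 [0.5271 0.1813] [(np.float64(-1.2), np.float64(-3.0)), (np.float64(-2.5), np.float64(-6.0)), (np.float64(-4.0), np.float64(-8.9)), (np.float64(-5.7), np.float64(-11.6)), (np.float64(-7.5), np.float64(-14.4))]
```

apply_moves(motion=[{"fingers": 0, "dx": -0.014, "dy": -0.0085, "dz": 0, "yaw": 0}, {"fingers": 0, "dx": -0.0195, "dy": -0.0125, "dz": 0, "yaw": 0}, {"fingers": 0, "dx": -0.025, "dy": -0.0155, "dz": 0, "yaw": 0}, {"fingers": 0, "dx": -0.0278, "dy": -0.017, "dz": 0, "yaw": 0}])

```text
t: 2.2
eef_pos: [0.4937, 0.1482, 0.1345]
ee_rot: [0.707, 0.707, 0.0, 0.0]
contact_force: [0.1, 0.7, 0.7]
width: -0.002
```

apply_moves(motion=[{"fingers": 0, "dx": -0.003, "dy": -0.0013, "dz": 0, "yaw": 0}, {"fingers": 0, "dx": -0.006, "dy": -0.0024, "dz": 0, "yaw": 0}, {"fingers": 0, "dx": -0.0091, "dy": -0.0034, "dz": 0, "yaw": 0}, {"fingers": 0, "dx": -0.0123, "dy": -0.0042, "dz": 0, "yaw": 0}, {"fingers": 0, "dx": -0.0154, "dy": -0.0049, "dz": 0, "yaw": 0}])

```text
t: 2.62
eef_pos: [0.4891, 0.1327, 0.1339]
ee_rot: [0.707, 0.707, 0.0, 0.0]
contact_force: [-0.8, -0.4, -0.3]
width: -0.003
```

apply_moves(motion=[{"fingers": 0, "dx": -0.0032, "dy": -0.0005, "dz": 0, "yaw": 0}, {"fingers": 0, "dx": -0.0064, "dy": -0.0008, "dz": 0, "yaw": 0}, {"fingers": 0, "dx": -0.0097, "dy": -0.0009, "dz": 0, "yaw": 0}, {"fingers": 0, "dx": -0.0129, "dy": -0.0009, "dz": 0, "yaw": 0}, {"fingers": 0, "dx": -0.0162, "dy": -0.0007, "dz": 0, "yaw": 0}])

```text
t: 3.03
eef_pos: [0.4884, 0.1164, 0.1339]
ee_rot: [0.707, 0.707, 0.0, 0.0]
contact_force: [-0.8, 0.1, -0.1]
width: 0.003
```

```bash
python3 - <<'E'
from h import *
f=grab('side','s2'); cv2.imwrite('pics/s2c.png',cv2.resize(f['color'][100:240,220:400],None,fx=4,fy=4))
E
python3 st.py
```

```text
3.08 [0.4885 0.1159 0.1339] [ 0.03 -0.51  0.84] [ 0.09  0.32 -0.36  0.89 -0.    0.09] 0.0
[[0.0, 1.0, 0.0], [1.0, -0.0, -0.0], [-0.0, 0.0, -1.0]]
```

View pics/s2c.png

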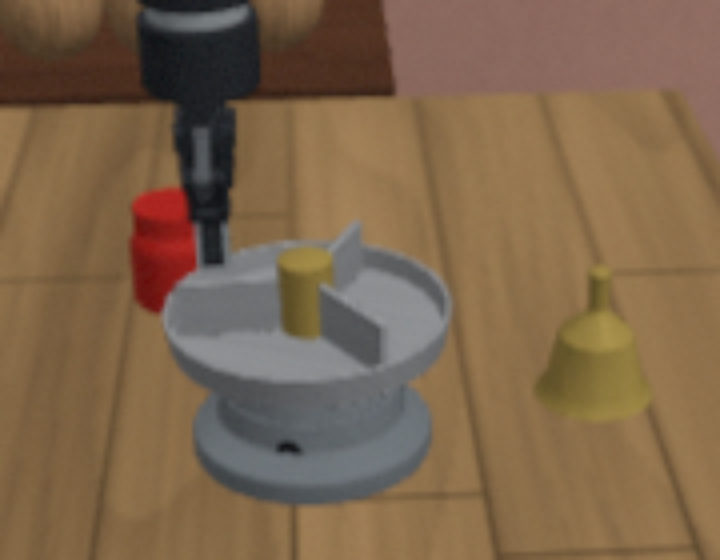

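Run:
```python
from h import *
f=grab('top','t2'); cv2.imwrite('pics/t2c.png',cv2.resize(f['color'][140:280,190:350],None,fx=4,fy=4))
g=dict(np.load('s2.npz'))
def pr(g,p,o):
    q=g['camera_from_world']@np.r_[p,1]; q=q[:3]/q[2]; uv=(g['camera_matrix']@q)[:2]; return ((uv-o)*4).round(0)
for p in ([.4885,.116,.109],[.4885,.116,.149],[.5483,.123,.149]): print(pr(g,p,(220,100)),pr(f,p,(190,140)))
W=cloud(g)
for u,v in((262,172),(273,165),(273,158),(275,168)): print(u,v,W[v,u])
```

```text
[214. 311.] [340. 396.]
[211. 258.] [332. 395.]
[300. 251.] [322. 300.]
262 172 [0.44044062 0.32122905 0.0240479 ]
273 165 [0.48986031 0.10694459 0.15211598]
273 158 [0.49113502 0.10625244 0.17275525]
275 168 [0.48968012 0.19526313 0.09929676]
```

View pics/t2c.png

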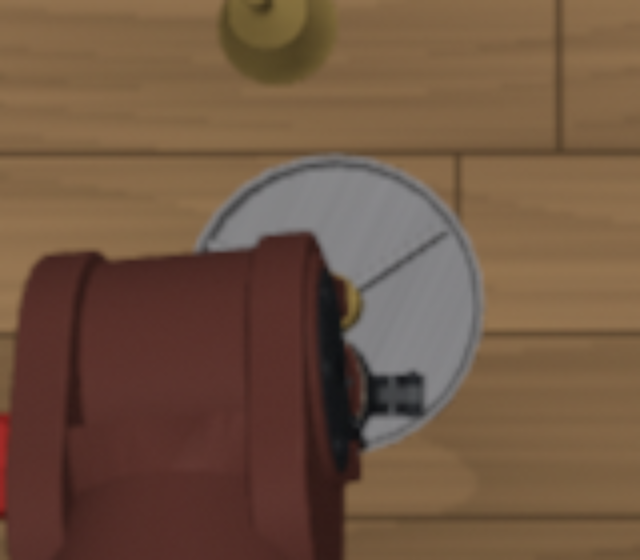

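Run:
```python
from h import *
g=dict(np.load('s2.npz')); W=cloud(g)
for v in range(150,184,2): print(v,[tuple(W[v,u].round(3)) for u in (271,273,275)])
cv2.imwrite('pics/s2z.png',cv2.resize(g['color'][130:200,250:340],None,fx=8,fy=8,interpolation=cv2.INTER_NEAREST))
```

```text
150 [(np.float64(0.49), np.float64(0.069), np.float64(0.212)), (np.float64(0.495), np.float64(0.068), np.float64(0.212)), (np.float64(0.5), np.float64(0.07), np.float64(0.211))]
152 [(np.float64(0.488), np.float64(0.088), np.float64(0.198)), (np.float64(0.493), np.float64(0.09), np.float64(0.197)), (np.float64(0.499), np.float64(0.077), np.float64(0.203))]
154 [(np.float64(0.488), np.float64(0.087), np.float64(0.193)), (np.float64(0.493), np.float64(0.091), np.float64(0.191)), (np.float64(0.498), np.float64(0.085), np.float64(0.194))]
156 [(np.float64(0.487), np.float64(0.102), np.float64(0.18)), (np.float64(0.491), np.float64(0.107), np.float64(0.178)), (np.float64(0.496), np.float64(0.113), np.float64(0.175))]
158 [(np.float64(0.486), np.float64(0.104), np.float64(0.174)), (np.float64(0.491), np.float64(0.106), np.float64(0.173)), (np.float64(0.496), np.float64(0.11), np.float64(0.171))]
160 [(np.float64(0.486), np.float64(0.105), np.float64(0.168)), (np.float64(0.491), np.float64(0.105), np.float64(0.167)), (np.float64(0.496), np.float64(0.108), np.float64(0.166))]
162 [(np.float6
[... 1283 characters left out ...]
p.float64(0.115), np.float64(0.115)), (np.float64(0.487), np.float64(0.119), np.float64(0.113)), (np.float64(0.493), np.float64(0.117), np.float64(0.114))]
178 [(np.float64(0.482), np.float64(0.112), np.float64(0.111)), (np.float64(0.487), np.float64(0.117), np.float64(0.108)), (np.float64(0.492), np.float64(0.117), np.float64(0.108))]
180 [(np.float64(0.481), np.float64(0.115), np.float64(0.103)), (np.float64(0.486), np.float64(0.118), np.float64(0.101)), (np.float64(0.492), np.float64(0.119), np.float64(0.101))]
182 [(np.float64(0.481), np.float64(0.12), np.float64(0.095)), (np.float64(0.486), np.float64(0.112), np.float64(0.098)), (np.float64(0.492), np.float64(0.116), np.float64(0.096))]
```

View pics/s2z.png

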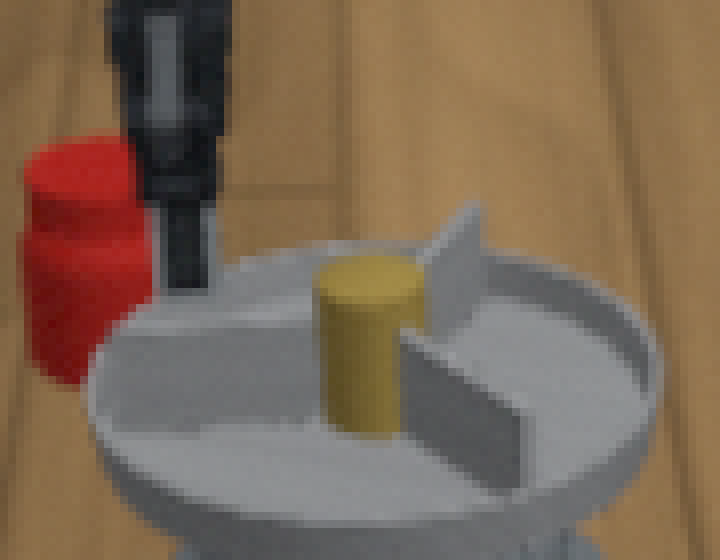

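Run:
```python
from h import *
g=dict(np.load('s1.npz')); W=cloud(g)
for v in range(114,140,2): print(v,[tuple(map(float,W[v,u].round(3))) for u in (279,281,283)])
g=dict(np.load('side0.npz')); W=cloud(g)
for v in range(68,92,2): print(v,[tuple(map(float,W[v,u].round(3))) for u in range(156,188,4)])
```

```text
114 [(0.512, 0.129, 0.284), (0.518, 0.123, 0.286), (0.523, 0.125, 0.285)]
116 [(0.512, 0.127, 0.28), (0.517, 0.133, 0.277), (0.522, 0.13, 0.278)]
118 [(0.511, 0.147, 0.267), (0.516, 0.145, 0.268), (0.522, 0.136, 0.271)]
120 [(0.511, 0.145, 0.262), (0.516, 0.144, 0.262), (0.521, 0.14, 0.264)]
122 [(0.51, 0.161, 0.251), (0.515, 0.162, 0.25), (0.52, 0.168, 0.248)]
124 [(0.51, 0.162, 0.245), (0.515, 0.16, 0.246), (0.52, 0.167, 0.243)]
126 [(0.509, 0.162, 0.239), (0.515, 0.161, 0.24), (0.52, 0.168, 0.236)]
128 [(0.509, 0.162, 0.233), (0.514, 0.163, 0.233), (0.519, 0.167, 0.232)]
130 [(0.509, 0.158, 0.23), (0.514, 0.166, 0.226), (0.519, 0.161, 0.228)]
132 [(0.509, 0.16, 0.223), (0.514, 0.162, 0.222), (0.519, 0.164, 0.221)]
134 [(0.508, 0.169, 0.214), (0.513, 0.171, 0.213), (0.518, 0.173, 0.212)]
136 [(0.487, 0.669, 0.003), (0.495, 0.672, 0.001), (0.502, 0.675, -0.0)]
138 [(0.487, 0.647, 0.004), (0.495, 0.648, 0.003), (0.503, 0.651, 0.002)]
68 [(0.137, 0.436, 0.33), (0.149, 0.435, 0.33), (0.16, 0.442, 0.328), (0.165, 0.465, 0.322), (0.177, 0.467, 0.321), (0.179, 0.504, 0.312), (0.188, 0.519
[... 1450 characters left out ...]
0.452, 0.276), (-0.202, 1.827, -0.108), (-0.177, 1.823, -0.108), (0.174, 0.542, 0.25), (0.189, 0.534, 0.252)]
86 [(-0.304, 1.835, -0.121), (-0.285, 1.851, -0.126), (0.148, 0.445, 0.272), (0.16, 0.447, 0.271), (-0.205, 1.829, -0.121), (-0.179, 1.824, -0.12), (-0.152, 1.813, -0.118), (-0.132, 1.829, -0.123)]
88 [(-0.304, 1.826, -0.131), (-0.28, 1.828, -0.132), (0.146, 0.448, 0.265), (0.157, 0.454, 0.263), (0.111, 0.665, 0.202), (-0.183, 1.829, -0.134), (-0.156, 1.822, -0.133), (-0.135, 1.836, -0.137)]
90 [(-0.308, 1.831, -0.145), (-0.285, 1.837, -0.147), (0.146, 0.447, 0.259), (0.159, 0.443, 0.26), (0.113, 0.653, 0.198), (-0.185, 1.829, -0.147), (-0.163, 1.841, -0.151), (-0.138, 1.836, -0.15)]
```

The picture contradicts the tool data. The fingertips show at z≈0.146 at side (273,166), while the reported TCP z is 0.134, so they are about 37 mm higher than the data sheet implies and passed over the divider without touching. The earlier side image shows the same offset. I'll trust the camera, back away from the divider, and lower step by step while watching force.

apply_moves(motion=[{"fingers": 0, "dx": 0.02, "dy": 0.005, "dz": 0, "yaw": 0}, {"fingers": 0, "dx": 0.042, "dy": 0.012, "dz": 0, "yaw": 0}, {"fingers": 0, "dx": 0.042, "dy": 0.012, "dz": 0.007, "yaw": 0}, {"fingers": 0, "dx": 0.042, "dy": 0.012, "dz": 0.014, "yaw": 0}, {"fingers": 0, "dx": 0.042, "dy": 0.012, "dz": 0.014, "yaw": 0}])

```text
t: 3.55
eef_pos: [0.4991, 0.1583, 0.1183]
ee_rot: [0.707, 0.707, -0.001, -0.001]
contact_force: [-0.5, -0.7, 0.3]
width: 0.002
```

```bash
cat > tip.py <<'E'
from h import *
import sys
tag=sys.argv[1]
g=grab('side',tag); W=cloud(g)
cv2.imwrite(f'pics/{tag}z.png',cv2.resize(g['color'][120:220,245:345],None,fx=6,fy=6,interpolation=cv2.INTER_NEAREST))
s=sensors.read_state(); p=np.array(s['eef_pos']); print(s['t'],p.round(4),np.round(s['contact_force'],1))
m=(abs(W[...,0]-p[0])<.009)&(abs(W[...,1]-p[1])<.02)&(W[...,2]>p[2]-.03)&(W[...,2]<p[2]+.05)
print('lowest seen near tip',np.sort(W[...,2][m])[:6].round(3))
E
python3 tip.py s3
```

```text
3.6 [0.4992 0.1581 0.1188] [-0.1  0.2  0.3]
lowest seen near tip [0.126 0.128 0.129 0.13  0.131 0.131]
```

View pics/s3z.png

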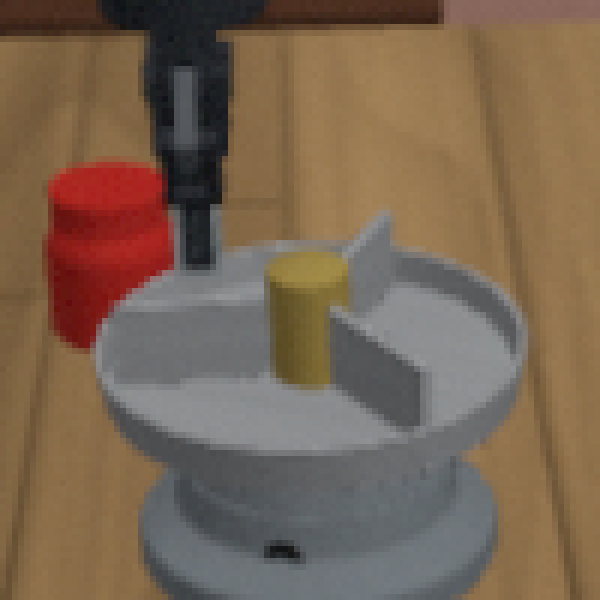

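apply_moves(motion=[{"fingers": 0, "dx": 0, "dy": 0, "dz": 0.004, "yaw": 0}, {"fingers": 0, "dx": 0, "dy": 0, "dz": 0.008, "yaw": 0}, {"fingers": 0, "dx": 0, "dy": 0, "dz": 0.008, "yaw": 0}])

```text
t: 3.85
eef_pos: [0.4999, 0.1582, 0.1112]
ee_rot: [0.707, 0.707, -0.0, -0.0]
contact_force: [-0.1, -0.0, 0.6]
width: -0.001
```

apply_moves(motion=[{"fingers": 0, "dx": 0, "dy": 0, "dz": 0.004, "yaw": 0}, {"fingers": 0, "dx": 0, "dy": 0, "dz": 0.008, "yaw": 0}, {"fingers": 0, "dx": 0, "dy": 0, "dz": 0.008, "yaw": 0}])

```text
t: 4.1
eef_pos: [0.4999, 0.1585, 0.1031]
ee_rot: [0.707, 0.707, -0.0, -0.0]
contact_force: [-0.2, 0.0, -0.2]
width: -0.0
```

```bash
python3 tip.py s4
```

```text
4.15 [0.5    0.1586 0.1035] [-0.9 -0.4 -0.3]
lowest seen near tip [0.118 0.119 0.122 0.123 0.123 0.123]
```

View pics/s4z.png

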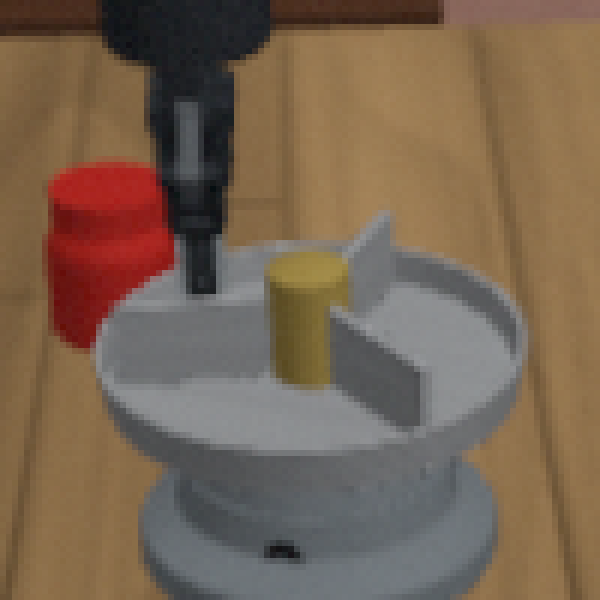

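apply_moves(motion=[{"fingers": 0, "dx": -0.003, "dy": -0.002, "dz": 0.006, "yaw": 0}, {"fingers": 0, "dx": -0.007, "dy": -0.0045, "dz": 0.006, "yaw": 0}, {"fingers": 0, "dx": -0.011, "dy": -0.007, "dz": 0.006, "yaw": 0}, {"fingers": 0, "dx": -0.0155, "dy": -0.0095, "dz": 0.006, "yaw": 0}, {"fingers": 0, "dx": -0.0195, "dy": -0.0116, "dz": 0.006, "yaw": 0}])

```text
t: 4.57
eef_pos: [0.4884, 0.1386, 0.098]
ee_rot: [0.707, 0.707, -0.0, 0.0]
contact_force: [0.8, -0.5, -0.4]
width: -0.001
```

```bash
python3 tip.py s5; python3 arc.py 165 3 21 | sed 's/np.float64(\([-0-9.]*\))/\1/g'
```

```text
4.6167 [0.4881 0.1381 0.098 ] [ 0.7 -0.2 -0.7]
lowest seen near tip [0.094 0.095 0.097 0.097 0.113 0.116]
165.0 [0.4884 0.139 ] [(-3.2, -0.8), (-6.3, -1.3), (-9.6, -1.8), (-12.8, -2.0), (-16.0, -2.1)]
180.0 [0.4863 0.123 ] [(-3.2, 0.1), (-6.5, 0.3), (-9.7, 0.8), (-12.9, 1.4), (-16.0, 2.1)]
195.0 [0.4884 0.107 ] [(-3.1, 0.9), (-6.2, 2.0), (-9.2, 3.2), (-12.1, 4.6), (-15.0, 6.2)]
210.0 [0.4946 0.092 ] [(-2.8, 1.7), (-5.4, 3.5), (-8.0, 5.5), (-10.5, 7.6), (-12.8, 9.9)]
225.0 [0.5045 0.0792] [(-2.2, 2.4), (-4.3, 4.8), (-6.3, 7.4), (-8.2, 10.1), (-9.9, 12.8)]
240.0 [0.5173 0.0693] [(-1.5, 2.9), (-2.9, 5.8), (-4.2, 8.8), (-5.3, 11.8), (-6.2, 15.0)]
255.0 [0.5323 0.0631] [(-0.8, 3.2), (-1.3, 6.3), (-1.8, 9.6), (-2.0, 12.8), (-2.1, 16.0)]
270.0 [0.5483 0.061 ] [(0.1, 3.2), (0.3, 6.5), (0.8, 9.7), (1.4, 12.9), (2.1, 16.0)]
285.0 [0.5643 0.0631] [(0.9, 3.1), (2.0, 6.2), (3.2, 9.2), (4.6, 12.1), (6.2, 15.0)]
300.0 [0.5793 0.0693] [(1.7, 2.8), (3.5, 5.4), (5.5, 8.0), (7.6, 10.5), (9.9, 12.8)]
315.0 [0.5921 0.0792] [(2.4, 2.2), (4.8, 4.3), (7.4, 6.3), (10.1, 8.2), (12.8, 9.9)]
330.0 [0.602 0.092]
[... 176 characters left out ...]
, -0.1), (6.5, -0.3), (9.7, -0.8), (12.9, -1.4), (16.0, -2.1)]
375.0 [0.6082 0.139 ] [(3.1, -0.9), (6.2, -2.0), (9.2, -3.2), (12.1, -4.6), (15.0, -6.2)]
390.0 [0.602 0.154] [(2.8, -1.7), (5.4, -3.5), (8.0, -5.5), (10.5, -7.6), (12.8, -9.9)]
405.0 [0.5921 0.1668] [(2.2, -2.4), (4.3, -4.8), (6.3, -7.4), (8.2, -10.1), (9.9, -12.8)]
420.0 [0.5793 0.1767] [(1.5, -2.9), (2.9, -5.8), (4.2, -8.8), (5.3, -11.8), (6.2, -15.0)]
435.0 [0.5643 0.1829] [(0.8, -3.2), (1.3, -6.3), (1.8, -9.6), (2.0, -12.8), (2.1, -16.0)]
450.0 [0.5483 0.185 ] [(-0.1, -3.2), (-0.3, -6.5), (-0.8, -9.7), (-1.4, -12.9), (-2.1, -16.0)]
465.0 [0.5323 0.1829] [(-0.9, -3.1), (-2.0, -6.2), (-3.2, -9.2), (-4.6, -12.1), (-6.2, -15.0)]
```

View pics/s5z.png

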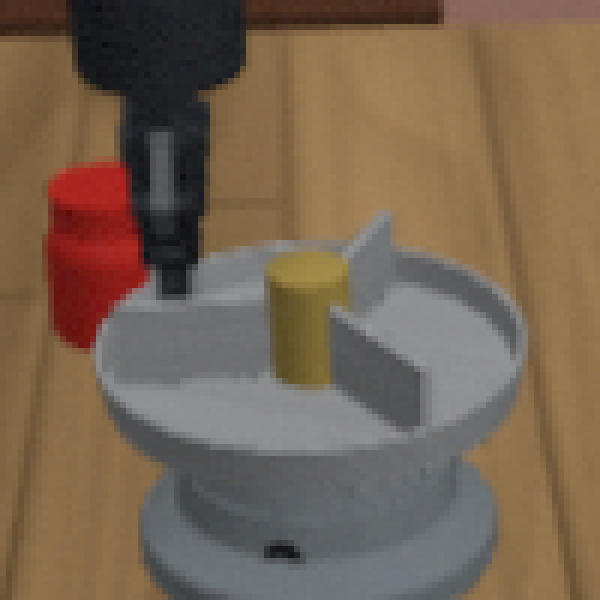

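Fingertips are now well below the divider's top, at (175,295) just behind it, with no contact force. I'm starting the push along the arc in 15° calls, checking force each time.

apply_moves(motion=[{"fingers": 0, "dx": -0.0032, "dy": -0.0008, "dz": 0, "yaw": 0}, {"fingers": 0, "dx": -0.0063, "dy": -0.0013, "dz": 0, "yaw": 0}, {"fingers": 0, "dx": -0.0096, "dy": -0.0018, "dz": 0, "yaw": 0}, {"fingers": 0, "dx": -0.0128, "dy": -0.002, "dz": 0, "yaw": 0}, {"fingers": 0, "dx": -0.016, "dy": -0.0021, "dz": 0, "yaw": 0}])

```text
t: 5.03
eef_pos: [0.4867, 0.123, 0.0979]
ee_rot: [0.707, 0.707, 0.0, -0.0]
contact_force: [-0.1, 1.1, -0.1]
width: -0.001
```

```bash
python3 tip.py s6
```

```text
5.0833 [0.4867 0.1225 0.0979] [ 0.6 -0.8  0.9]
lowest seen near tip [0.089 0.09  0.09  0.091 0.091 0.092]
```

View pics/s6z.png

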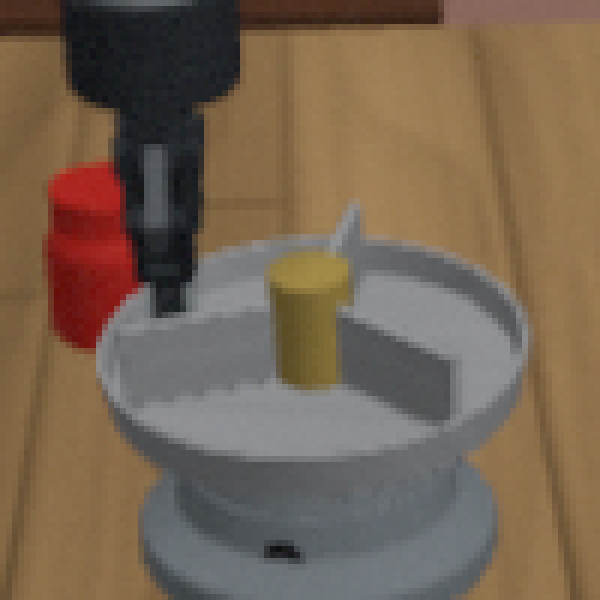

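The tray turns freely, and a catch isn't possible before about 53° of turn. Continuing.

apply_moves(motion=[{"fingers": 0, "dx": -0.0032, "dy": 0.0001, "dz": 0, "yaw": 0}, {"fingers": 0, "dx": -0.0065, "dy": 0.0003, "dz": 0, "yaw": 0}, {"fingers": 0, "dx": -0.0097, "dy": 0.0008, "dz": 0, "yaw": 0}, {"fingers": 0, "dx": -0.0129, "dy": 0.0014, "dz": 0, "yaw": 0}, {"fingers": 0, "dx": -0.016, "dy": 0.0021, "dz": 0, "yaw": 0}])

```text
t: 5.5
eef_pos: [0.4888, 0.1069, 0.0979]
ee_rot: [0.707, 0.707, 0.0, -0.0]
contact_force: [-0.1, 2.0, -0.7]
width: -0.0
```

apply_moves(motion=[{"fingers": 0, "dx": -0.0031, "dy": 0.0009, "dz": 0, "yaw": 0}, {"fingers": 0, "dx": -0.0062, "dy": 0.002, "dz": 0, "yaw": 0}, {"fingers": 0, "dx": -0.0092, "dy": 0.0032, "dz": 0, "yaw": 0}, {"fingers": 0, "dx": -0.0121, "dy": 0.0046, "dz": 0, "yaw": 0}, {"fingers": 0, "dx": -0.015, "dy": 0.0062, "dz": 0, "yaw": 0}])

```text
t: 5.92
eef_pos: [0.4951, 0.0919, 0.0979]
ee_rot: [0.707, 0.707, -0.0, -0.0]
contact_force: [-0.3, 0.9, 0.3]
width: 0.0
```

```bash
python3 tip.py s7
```

```text
5.9667 [0.4954 0.0914 0.0979] [-0.2 -0.3  0.2]
lowest seen near tip [0.087 0.089 0.09  0.091 0.091 0.092]
```

View pics/s7z.png

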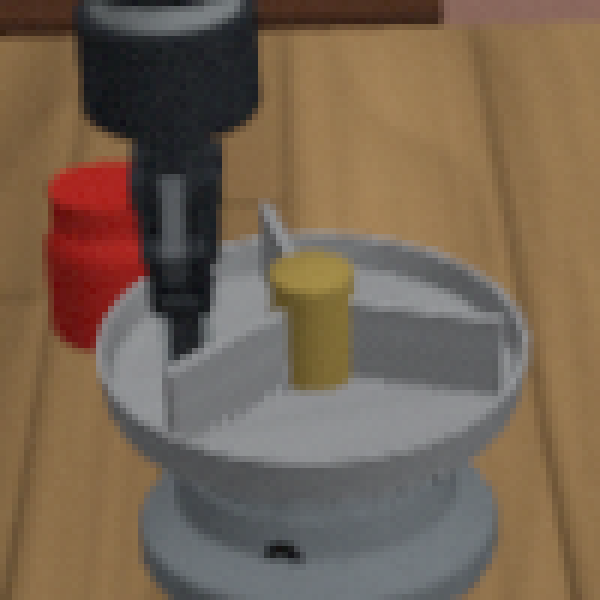

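Turned about 45°; the forces are just noise. From here I make one call at a time.

apply_moves(motion=[{"fingers": 0, "dx": -0.0028, "dy": 0.0017, "dz": 0, "yaw": 0}, {"fingers": 0, "dx": -0.0054, "dy": 0.0035, "dz": 0, "yaw": 0}, {"fingers": 0, "dx": -0.008, "dy": 0.0055, "dz": 0, "yaw": 0}, {"fingers": 0, "dx": -0.0105, "dy": 0.0076, "dz": 0, "yaw": 0}, {"fingers": 0, "dx": -0.0128, "dy": 0.0099, "dz": 0, "yaw": 0}])

```text
t: 6.38
eef_pos: [0.505, 0.0792, 0.0979]
ee_rot: [0.707, 0.707, -0.0, -0.0]
contact_force: [-1.2, 1.4, -0.3]
width: -0.001
```

apply_moves(motion=[{"fingers": 0, "dx": -0.0022, "dy": 0.0024, "dz": 0, "yaw": 0}, {"fingers": 0, "dx": -0.0043, "dy": 0.0048, "dz": 0, "yaw": 0}, {"fingers": 0, "dx": -0.0063, "dy": 0.0074, "dz": 0, "yaw": 0}, {"fingers": 0, "dx": -0.0082, "dy": 0.0101, "dz": 0, "yaw": 0}, {"fingers": 0, "dx": -0.0099, "dy": 0.0128, "dz": 0, "yaw": 0}])

```text
t: 6.8
eef_pos: [0.5178, 0.0693, 0.0978]
ee_rot: [0.707, 0.707, -0.0, -0.0]
contact_force: [-1.1, 1.3, 0.1]
width: 0.003
```

apply_moves(motion=[{"fingers": 0, "dx": -0.0015, "dy": 0.0029, "dz": 0, "yaw": 0}, {"fingers": 0, "dx": -0.0029, "dy": 0.0058, "dz": 0, "yaw": 0}, {"fingers": 0, "dx": -0.0042, "dy": 0.0088, "dz": 0, "yaw": 0}, {"fingers": 0, "dx": -0.0053, "dy": 0.0118, "dz": 0, "yaw": 0}, {"fingers": 0, "dx": -0.0062, "dy": 0.015, "dz": 0, "yaw": 0}])

```text
t: 7.22
eef_pos: [0.5329, 0.0632, 0.0979]
ee_rot: [0.707, 0.707, -0.0, -0.0]
contact_force: [-1.3, 1.5, 0.0]
width: -0.001
```

```bash
python3 tip.py s8
```

```text
7.2667 [0.5337 0.063  0.098 ] [-0.7  0.4 -0.4]
lowest seen near tip [0.09 0.09 0.09 0.09 0.09 0.09]
```

View pics/s8z.png

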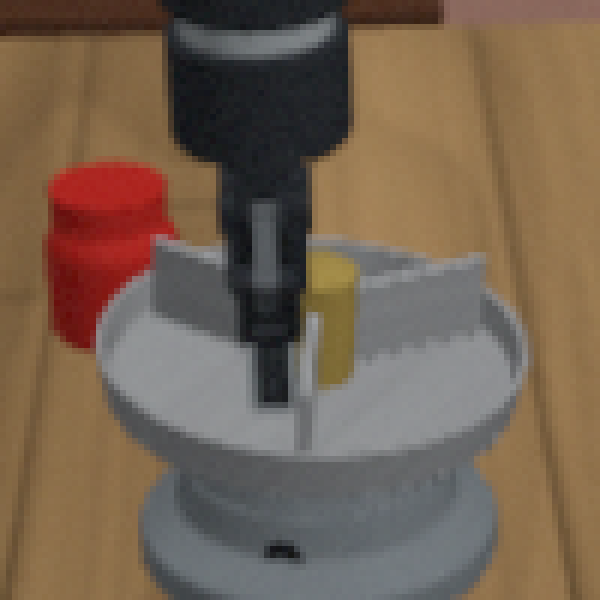

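Still perched after about 85° of turn; the finger at (272,400) sits against the divider at (308,390).

apply_moves(motion=[{"fingers": 0, "dx": -0.0008, "dy": 0.0032, "dz": 0, "yaw": 0}, {"fingers": 0, "dx": -0.0013, "dy": 0.0063, "dz": 0, "yaw": 0}, {"fingers": 0, "dx": -0.0018, "dy": 0.0096, "dz": 0, "yaw": 0}, {"fingers": 0, "dx": -0.002, "dy": 0.0128, "dz": 0, "yaw": 0}, {"fingers": 0, "dx": -0.0021, "dy": 0.016, "dz": 0, "yaw": 0}])

```text
t: 7.68
eef_pos: [0.5489, 0.0612, 0.0979]
ee_rot: [0.707, 0.707, -0.0, -0.0]
contact_force: [-2.0, -0.2, 0.7]
width: -0.0
```

apply_moves(motion=[{"fingers": 0, "dx": 0.0001, "dy": 0.0032, "dz": 0, "yaw": 0}, {"fingers": 0, "dx": 0.0003, "dy": 0.0065, "dz": 0, "yaw": 0}, {"fingers": 0, "dx": 0.0008, "dy": 0.0097, "dz": 0, "yaw": 0}, {"fingers": 0, "dx": 0.0014, "dy": 0.0129, "dz": 0, "yaw": 0}, {"fingers": 0, "dx": 0.0021, "dy": 0.016, "dz": 0, "yaw": 0}])

```text
t: 8.1
eef_pos: [0.565, 0.0633, 0.0979]
ee_rot: [0.707, 0.707, -0.0, 0.0]
contact_force: [-1.2, -0.1, 0.0]
width: 0.0
```

apply_moves(motion=[{"fingers": 0, "dx": 0.0009, "dy": 0.0031, "dz": 0, "yaw": 0}, {"fingers": 0, "dx": 0.002, "dy": 0.0062, "dz": 0, "yaw": 0}, {"fingers": 0, "dx": 0.0032, "dy": 0.0092, "dz": 0, "yaw": 0}, {"fingers": 0, "dx": 0.0046, "dy": 0.0121, "dz": 0, "yaw": 0}, {"fingers": 0, "dx": 0.0062, "dy": 0.015, "dz": 0, "yaw": 0}])

```text
t: 8.52
eef_pos: [0.5799, 0.0696, 0.0979]
ee_rot: [0.707, 0.707, -0.0, 0.0]
contact_force: [-1.8, -1.1, 0.6]
width: -0.001
```

```bash
python3 tip.py s9
```

```text
8.5667 [0.5806 0.0698 0.098 ] [-0.8 -0.1 -0.4]
lowest seen near tip [0.089 0.09  0.09  0.09  0.091 0.091]
```

View pics/s9z.png

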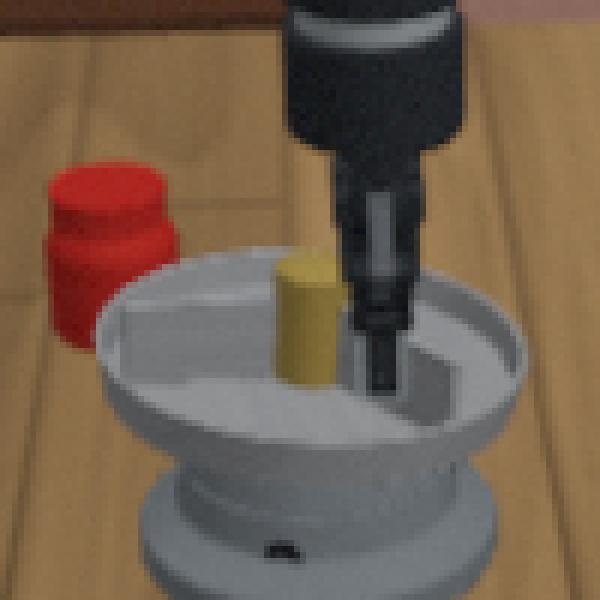

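Still perched after about 130°, with free turning. Continuing.

apply_moves(motion=[{"fingers": 0, "dx": 0.0017, "dy": 0.0028, "dz": 0, "yaw": 0}, {"fingers": 0, "dx": 0.0035, "dy": 0.0054, "dz": 0, "yaw": 0}, {"fingers": 0, "dx": 0.0055, "dy": 0.008, "dz": 0, "yaw": 0}, {"fingers": 0, "dx": 0.0076, "dy": 0.0105, "dz": 0, "yaw": 0}, {"fingers": 0, "dx": 0.0099, "dy": 0.0128, "dz": 0, "yaw": 0}])

```text
t: 8.98
eef_pos: [0.5928, 0.0795, 0.098]
ee_rot: [0.707, 0.707, 0.0, 0.0]
contact_force: [-1.9, -1.6, -0.3]
width: 0.0
```

apply_moves(motion=[{"fingers": 0, "dx": 0.0024, "dy": 0.0022, "dz": 0, "yaw": 0}, {"fingers": 0, "dx": 0.0048, "dy": 0.0043, "dz": 0, "yaw": 0}, {"fingers": 0, "dx": 0.0074, "dy": 0.0063, "dz": 0, "yaw": 0}, {"fingers": 0, "dx": 0.0101, "dy": 0.0082, "dz": 0, "yaw": 0}, {"fingers": 0, "dx": 0.0128, "dy": 0.0099, "dz": 0, "yaw": 0}])

```text
t: 9.4
eef_pos: [0.6026, 0.0924, 0.0979]
ee_rot: [0.707, 0.707, 0.0, 0.0]
contact_force: [-2.3, -2.2, -0.0]
width: -0.0
```

```bash
python3 tip.py s10
```

```text
9.45 [0.603  0.0929 0.098 ] [-1.  -0.2 -0.1]
lowest seen near tip [0.088 0.089 0.09  0.09  0.09  0.09 ]
```

View pics/s10z.png

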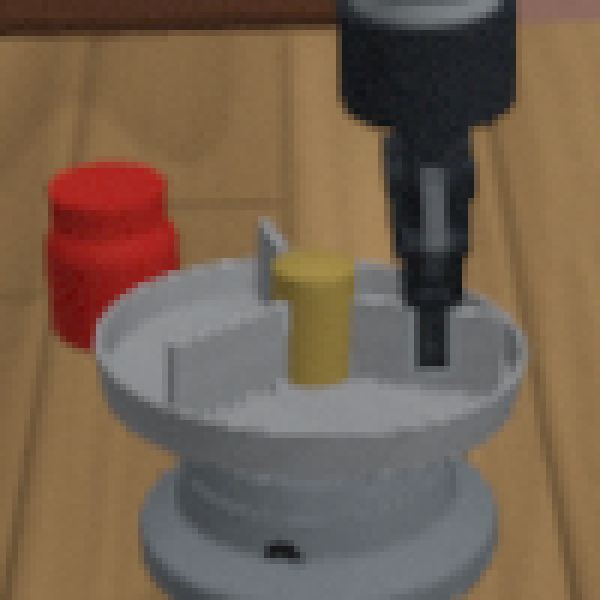

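Still perched at about 160°. Continuing.

apply_moves(motion=[{"fingers": 0, "dx": 0.0029, "dy": 0.0015, "dz": 0, "yaw": 0}, {"fingers": 0, "dx": 0.0058, "dy": 0.0029, "dz": 0, "yaw": 0}, {"fingers": 0, "dx": 0.0088, "dy": 0.0042, "dz": 0, "yaw": 0}, {"fingers": 0, "dx": 0.0118, "dy": 0.0053, "dz": 0, "yaw": 0}, {"fingers": 0, "dx": 0.015, "dy": 0.0062, "dz": 0, "yaw": 0}])

```text
t: 9.87
eef_pos: [0.6088, 0.1075, 0.0979]
ee_rot: [0.707, 0.707, 0.0, 0.0]
contact_force: [-2.7, -1.3, 0.8]
width: 0.004
```

apply_moves(motion=[{"fingers": 0, "dx": 0.0032, "dy": 0.0008, "dz": 0, "yaw": 0}, {"fingers": 0, "dx": 0.0063, "dy": 0.0013, "dz": 0, "yaw": 0}, {"fingers": 0, "dx": 0.0096, "dy": 0.0018, "dz": 0, "yaw": 0}, {"fingers": 0, "dx": 0.0128, "dy": 0.002, "dz": 0, "yaw": 0}, {"fingers": 0, "dx": 0.016, "dy": 0.0021, "dz": 0, "yaw": 0}])

```text
t: 10.28
eef_pos: [0.6108, 0.1235, 0.0979]
ee_rot: [0.707, 0.707, 0.0, 0.0]
contact_force: [-0.3, -1.6, -0.2]
width: -0.001
```

apply_moves(motion=[{"fingers": 0, "dx": 0.0032, "dy": -0.0001, "dz": 0, "yaw": 0}, {"fingers": 0, "dx": 0.0065, "dy": -0.0003, "dz": 0, "yaw": 0}, {"fingers": 0, "dx": 0.0097, "dy": -0.0008, "dz": 0, "yaw": 0}, {"fingers": 0, "dx": 0.0129, "dy": -0.0014, "dz": 0, "yaw": 0}, {"fingers": 0, "dx": 0.016, "dy": -0.0021, "dz": 0, "yaw": 0}])

```text
t: 10.7
eef_pos: [0.6086, 0.1396, 0.0979]
ee_rot: [0.707, 0.707, 0.0, 0.0]
contact_force: [-0.4, -1.6, 0.2]
width: -0.002
```

```bash
python3 tip.py s11
```

```text
10.75 [0.6084 0.1402 0.0979] [ 0.4  0.2 -0.5]
lowest seen near tip [0.088 0.09  0.09  0.09  0.09  0.091]
```

View pics/s11z.png

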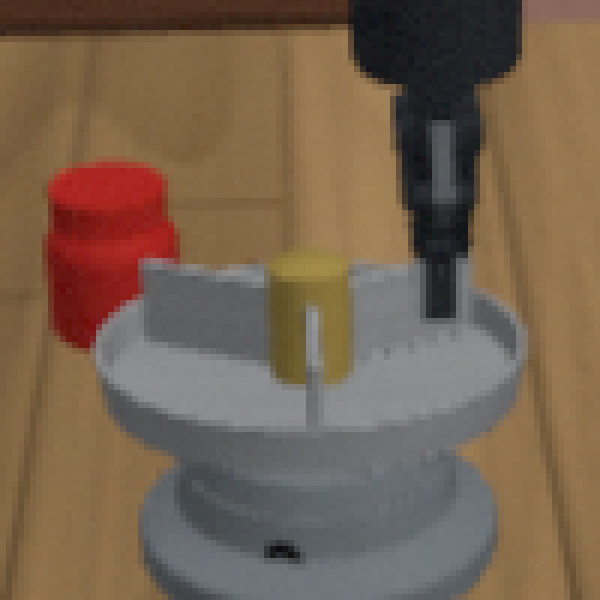

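apply_moves(motion=[{"fingers": 0, "dx": 0.0031, "dy": -0.0009, "dz": 0, "yaw": 0}, {"fingers": 0, "dx": 0.0062, "dy": -0.002, "dz": 0, "yaw": 0}, {"fingers": 0, "dx": 0.0092, "dy": -0.0032, "dz": 0, "yaw": 0}, {"fingers": 0, "dx": 0.0121, "dy": -0.0046, "dz": 0, "yaw": 0}, {"fingers": 0, "dx": 0.015, "dy": -0.0062, "dz": 0, "yaw": 0}])

```text
t: 11.17
eef_pos: [0.6023, 0.1545, 0.0979]
ee_rot: [0.707, 0.707, 0.0, 0.0]
contact_force: [-0.0, -1.3, 0.9]
width: -0.0
```

apply_moves(motion=[{"fingers": 0, "dx": 0.0028, "dy": -0.0017, "dz": 0, "yaw": 0}, {"fingers": 0, "dx": 0.0054, "dy": -0.0035, "dz": 0, "yaw": 0}, {"fingers": 0, "dx": 0.008, "dy": -0.0055, "dz": 0, "yaw": 0}, {"fingers": 0, "dx": 0.0105, "dy": -0.0076, "dz": 0, "yaw": 0}, {"fingers": 0, "dx": 0.0128, "dy": -0.0099, "dz": 0, "yaw": 0}])

```text
t: 11.58
eef_pos: [0.5923, 0.1673, 0.0979]
ee_rot: [0.707, 0.707, 0.0, 0.0]
contact_force: [0.2, -2.3, -0.3]
width: -0.001
```

apply_moves(motion=[{"fingers": 0, "dx": 0.0022, "dy": -0.0024, "dz": 0, "yaw": 0}, {"fingers": 0, "dx": 0.0043, "dy": -0.0048, "dz": 0, "yaw": 0}, {"fingers": 0, "dx": 0.0063, "dy": -0.0074, "dz": 0, "yaw": 0}, {"fingers": 0, "dx": 0.0082, "dy": -0.0101, "dz": 0, "yaw": 0}, {"fingers": 0, "dx": 0.0099, "dy": -0.0128, "dz": 0, "yaw": 0}])

```text
t: 12.0
eef_pos: [0.5794, 0.1771, 0.098]
ee_rot: [0.707, 0.707, 0.0, -0.0]
contact_force: [-0.2, -1.4, -0.1]
width: -0.001
```

```bash
python3 tip.py s12
```

```text
12.05 [0.5788 0.1775 0.0979] [-0.3  0.  -0.5]
lowest seen near tip [0.088 0.088 0.089 0.089 0.09  0.092]
```

View pics/s12z.png

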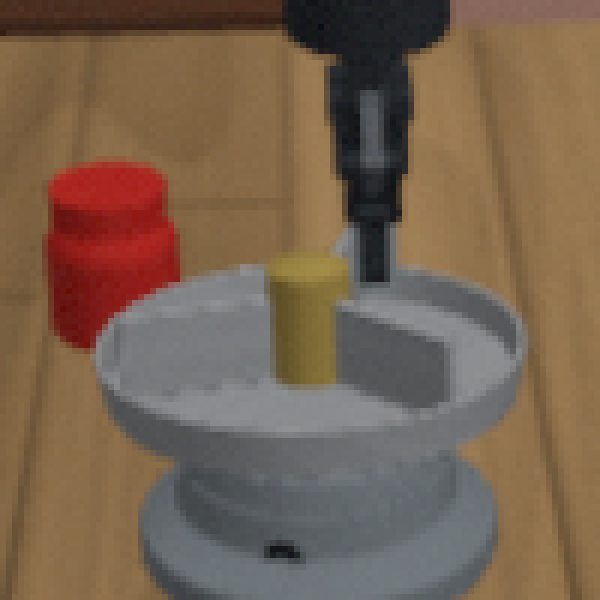

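apply_moves(motion=[{"fingers": 0, "dx": 0.0015, "dy": -0.0029, "dz": 0, "yaw": 0}, {"fingers": 0, "dx": 0.0029, "dy": -0.0058, "dz": 0, "yaw": 0}, {"fingers": 0, "dx": 0.0042, "dy": -0.0088, "dz": 0, "yaw": 0}, {"fingers": 0, "dx": 0.0053, "dy": -0.0118, "dz": 0, "yaw": 0}, {"fingers": 0, "dx": 0.0062, "dy": -0.015, "dz": 0, "yaw": 0}])

```text
t: 12.47
eef_pos: [0.5644, 0.1832, 0.0979]
ee_rot: [0.707, 0.707, 0.0, 0.0]
contact_force: [0.7, -0.1, -0.7]
width: 0.003
```

apply_moves(motion=[{"fingers": 0, "dx": 0.0008, "dy": -0.0032, "dz": 0, "yaw": 0}, {"fingers": 0, "dx": 0.0013, "dy": -0.0063, "dz": 0, "yaw": 0}, {"fingers": 0, "dx": 0.0018, "dy": -0.0096, "dz": 0, "yaw": 0}, {"fingers": 0, "dx": 0.002, "dy": -0.0128, "dz": 0, "yaw": 0}, {"fingers": 0, "dx": 0.0021, "dy": -0.016, "dz": 0, "yaw": 0}])

```text
t: 12.88
eef_pos: [0.5489, 0.1851, 0.0981]
ee_rot: [0.707, 0.707, 0.0, 0.0]
contact_force: [4.3, -1.3, -0.7]
width: -0.002
```

```bash
python3 tip.py s13
```

```text
12.9333 [0.5484 0.1851 0.0981] [ 3.  -0.9  0.4]
lowest seen near tip [0.114 0.116 0.117 0.118 0.118 0.118]
```

View pics/s13z.png

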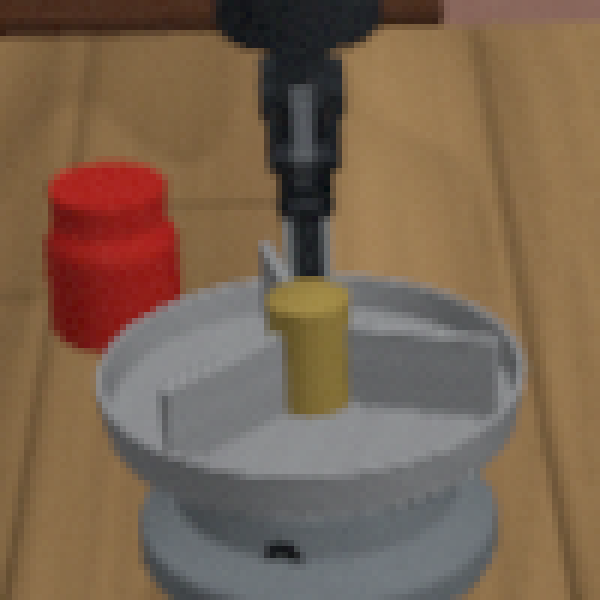

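It dropped: the boss top went from row 260 to 287, and the force has only just reached 4 N. I stop turning, back the finger off the divider, then lift out.

apply_moves(motion=[{"fingers": 0, "dx": 0, "dy": 0.004, "dz": 0, "yaw": 0}, {"fingers": 0, "dx": -0.001, "dy": 0.009, "dz": 0, "yaw": 0}, {"fingers": 0, "dx": -0.002, "dy": 0.014, "dz": 0, "yaw": 0}, {"fingers": 0, "dx": -0.002, "dy": 0.014, "dz": -0.02, "yaw": 0}, {"fingers": 0, "dx": -0.002, "dy": 0.014, "dz": -0.04, "yaw": 0}])

```text
t: 13.35
eef_pos: [0.5622, 0.1828, 0.1371]
ee_rot: [0.707, 0.707, -0.001, -0.001]
contact_force: [0.3, 0.6, 0.3]
width: 0.002
```

apply_moves(motion=[{"fingers": 0, "dx": 0, "dy": 0, "dz": -0.03, "yaw": 0}, {"fingers": 0, "dx": 0, "dy": 0, "dz": -0.06, "yaw": 0}, {"fingers": 0, "dx": 0.03, "dy": -0.02, "dz": -0.08, "yaw": 0}, {"fingers": 0, "dx": 0.06, "dy": -0.05, "dz": -0.08, "yaw": 0}, {"fingers": 0, "dx": 0.09, "dy": -0.08, "dz": -0.08, "yaw": 0}])

```text
t: 13.77
eef_pos: [0.4846, 0.273, 0.2191]
ee_rot: [0.708, 0.706, 0.001, 0.0]
contact_force: [-0.0, 0.8, -0.9]
width: -0.002
```

apply_moves(motion=[{"fingers": 0, "dx": 0.02, "dy": -0.03, "dz": 0, "yaw": 0}, {"fingers": 0, "dx": 0.04, "dy": -0.06, "dz": 0, "yaw": 0}, {"fingers": 0, "dx": 0.06, "dy": -0.09, "dz": 0, "yaw": 0}, {"fingers": 0, "dx": 0.08, "dy": -0.12, "dz": 0, "yaw": 0}, {"fingers": 0, "dx": 0.08, "dy": -0.12, "dz": 0, "yaw": 0}])

```text
t: 14.18
eef_pos: [0.3593, 0.3547, 0.218]
ee_rot: [0.706, 0.709, -0.001, -0.001]
contact_force: [-0.6, 1.6, -0.9]
width: -0.001
```

```bash
cat > lvl.py <<'E'
from meas import *
import sys
tag=sys.argv[1]
def plane(W,c=(.5483,.123)):
    R=W.reshape(-1,3);R=R[~np.isnan(R).any(1)]
    r=np.hypot(R[:,0]-c[0],R[:,1]-c[1]); F=R[(r>.024)&(r<.088)&(R[:,2]>.06)&(R[:,2]<.115)]
    k=np.ones(len(F),bool)
    p=np.array([0,0,np.median(F[:,2])])
    A=np.c_[F[:,0]-c[0],F[:,1]-c[1],np.ones(len(F))]
    for i in range(8):
        k=abs(F[:,2]-A@p)<(.008 if i<2 else .004); p,*_=np.linalg.lstsq(A[k],F[k,2],rcond=None)
    b=R[(r<.014)&(R[:,2]>p[2]+.045)]
    rr=R[(r<.11)&(R[:,2]>p[2]-.006)&(R[:,2]<p[2]+.02)]
    cc,rad=cv2.minEnclosingCircle((rr[:,:2]*1000).astype(np.float32))
    print('floor z',p[2].round(4),'lean rad',np.hypot(*p[:2]).round(4),p[:2].round(4),'n',k.sum(),'boss z',np.median(b[:,2]).round(4) if len(b) else None,'rim c',np.round(cc,1),round(rad,1))
g=dict(np.load('top0.npz'));print('before');plane(cloud(g)); g=dict(np.load('side0.npz'));plane(cloud(g))
print('now')
f=grab('top',tag+'t');plane(cloud(f)); cv2.imwrite(f'pics/{tag}tz.png',cv2.resize(f['color'][120:300,150:490],None,fx=2,fy=2))
g=grab('side',tag+'s');plane(cloud(g)); cv2.imwrite(f'pics/{tag}sz.png',cv2.resize(g['color'][120:220,245:345],None,fx=6,fy=6))
E
python3 lvl.py f1; python3 st.py
```

```text
before
floor z 0.093 lean rad 0.0253 [0.0105 0.023 ] n 2760 boss z 0.148 rim c [548.3 123.1] 98.6
floor z 0.0945 lean rad 0.0301 [0.0112 0.028 ] n 659 boss z 0.1498 rim c [550.4 122.9] 101.3
now
floor z 0.0775 lean rad 0.0006 [ 0.0005 -0.0003] n 2631 boss z 0.1331 rim c [548.7 123.7] 98.7
floor z 0.079 lean rad 0.004 [0.0039 0.001 ] n 557 boss z 0.1344 rim c [552.1 122.7] 100.7
14.28 [0.3633 0.353  0.2181] [ 0.04  1.31 -0.54] [ 0.63  0.26 -0.21  1.1  -0.    0.62] -0.001
[[-0.002, 1.0, 0.0], [1.0, 0.002, 0.0], [0.0, 0.0, -1.0]]
```

View pics/f1sz.png

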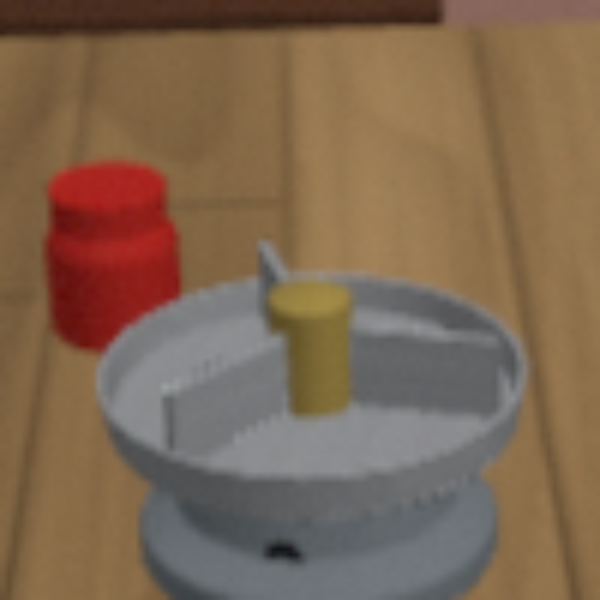

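View pics/f1t.png

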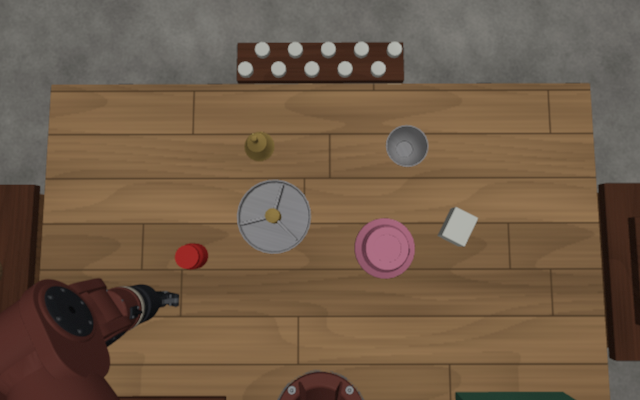

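The top camera gives the floor at 77.5 mm (78 expected when home), a lean below 0.001 rad and all bystanders at their old pixels. One stillness check, then I hand in.

Run:
```python
from h import *
a=dict(np.load('f1s.npz'))['color'][150:220,255:340].astype(int)
f=grab('side','f2s'); print(abs(f['color'][150:220,255:340].astype(int)-a).mean(), abs(f['color'][:60,420:].astype(int)-dict(np.load('f1s.npz'))['color'][:60,420:].astype(int)).mean())
ticket.hand_in()
```

```text
1.2917086834733893 1.5618686868686869
the job is handed in; nothing more can be done
```

The tray is home on its spindle, and the job is handed in. It dropped after I had pushed it about 280° counter-clockwise by one divider. The highest force I read was about 4.5 N, just as it caught. I stopped there, backed the finger off the divider and moved the arm clear.

**Last checks:**

| Check | Top camera | Side camera | Home |
|---|---|---|---|
| Tray floor height | 77.5 mm | 79.0 mm | 78 mm |
| Lean | 0.0006 rad | 0.004 rad | below 0.02 rad |
| Rim centre vs. start | within 1 mm | within 2 mm | within 5 mm of axis |

- **Stillness:** two successive side pictures of the tray differ only by image noise.
- **Bystanders:** by eye, the jar, block, bell and bowl are at the same pixels as at the start, and so is the pink look-alike.

**What disagreed:** both side pictures I checked showed the closed fingertips about 37 mm higher than the stated tool data. My first pass therefore went over the divider without touching it. I corrected the height from the camera and lowered the finger in small force-checked steps.

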